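Run a loaded roller hanger down a gravity rail and latch it home

TASK

Take the roller hanger that carries a polished dome and hang it on the high part of the sloping rail, lowering it until both of its rollers rest on the rail before you let go, then let it roll down by itself until it stops against the sprung check rod. Then push it the rest of the way by the boss at its uphill end, gently and by feel (never more than 15 N on the rubber bumper), until the overhead plunger has dropped behind its raised crest and holds it pressed against the bumper. Leave it latched there, and do not disturb the other things on the bench.

Things in the scene. Friction and masses are not known exactly. Their poses are not given: they have to be found in the camera images.
- hanger_grip (a point): Centre of the grip tab topping the loose roller hanger: aluminium block 20 (x) by 30 (y) by 38 mm (z), gripped across x from above, fingertips at most 10 mm below this point (a bracket is beside it). Axes: z up; +y the nose, which must point downhill; -x the flat front plate, +x the hook's open side. It stands upright on its dome, this point 122 mm up, 141 mm tall in all.
- hanger_rollers (a point): Point on the hanger midway between its two grooved rollers, at running level: 17 mm in +y and 43 mm below the tab centre. Axles at y = -18 and +18 mm; groove along y, 15 mm wide at its mouth, narrowing to 11; flanges reach 4 mm lower. Front plate at x = -22 to -18 mm, height -29 to +29; from its foot an arm (top face 28 mm below this point) runs under to the dome, so the rail must enter from +x.
- hanger_boss (a point): Uphill end face of the hanger's round push boss (12 mm diameter, along y), 23 mm in -y and 14 mm below the tab centre. When the hanger is on the rail, shut fingers have room behind it down to 20 mm below this point. Pushing on it squarely, along +y, does not tip the hanger.
- hanger_crest (a point): Top of the raised crest on the hanger's nose (4 mm long in y, 20 mm wide), 37 mm in +y and 2 mm below the tab centre. Towards the nose a ramp falls 12 mm, reaching the nose end 26 mm in +y of here; behind the crest (-y) is an upright 12 mm step into a 20 mm notch, into which the plunger drops to latch.
- rail_mid (a point): Middle of the running (upper) edge of the fixed sloping rail, 142 mm above the bench. Axes: +y downhill along the rail (slope 0.14 rad), x across (-x side faces the robot), z square to the rail. Bar 8 mm thick (x), 14 mm high (z -14 to 0), y from -172 to +172 mm. A hanger on the rail has these axes, its rollers point at x = 0, z = 0 and its tab centre at z = +43 mm.
- rail: The fixed rail stand: base plate 70x360 mm, posts 12x14 mm under the bar 152 mm either side of its middle. On its lower end a grey end block, 68 mm above the rail (plunger knob 82), holds an overhead spring plunger, a rubber bumper and, through it, a soft sprung steel check rod (1 N at rest, 4 N fully in). The block's place varies by 30 mm, the rod's reach by 30; neither is reported.
- hanger: The whole loose hanger with rollers and polished dome (58 mm wide, 45 high), 0.3 to 0.5 kg; origin under its foot, 122 mm below and 17 mm in +y of the tab centre. It rolls at about 0.1 m/s, stops at the check rod, and must then be pushed 25 to 60 mm (it varies). Latched, its tab centre is between y = +33 and +70 mm from the rail's middle.
- plunger (a joint): Lift of the end block's spring plunger (roller tip) from its rest, m: 0 = fully down (also when dropped into the hanger's notch), about 0.009 on the crest, 0.014 at most. It presses with 2 N at rest, 5 N on the crest; pushing the hanger past rod and plunger takes up to about 8 N before the bumper is met.
- bumper (a joint): How far the rubber bumper is pressed in, m: 0 = free; 4500 N/m; hard stop at 0.0085. The plunger drops behind the crest once the bumper is pressed in 0.0022 or a little more (10 N; with the check rod a push of 13 to 15 N in all); at a push of 20 N in all it is overloaded. Latched, the hanger keeps it pressed in about 0.0017. Its axis is 27 mm above the running edge.
- orange_cap: Bystander: orange cylindrical cap, 42 mm wide, 36 mm high, origin under its centre. Leave alone.
- boot_buckle: Bystander: small boot buckle lying flat, 53x50x12 mm, origin under its centre. Leave alone.
- grind_cone: Bystander: grinding cone, 38 mm wide, 42 mm high, standing, origin under its centre. Leave alone.
Not all that is in view belongs to the job. Of the things that look like the hanger, the larger one is meant.

How it is judged:
By the outcome, as a careful person would: the job done as asked, in the order asked, and still so for the second after the job is handed in, with the robot touching nothing.
It also fails if it takes over 51 s, if anything falls off the work surface, if the arm or the gripper's body presses on something with over 40 N, if the wrist force passes 120 N, or if a joint passes its speed limit or range.

ROBOT

A 6-joint arm with a two-finger parallel gripper is mounted at the origin on a cart in front of the work surface, level with it; the furniture and walls round the work are solid. World frame = base frame: x ahead of the robot, y to its left, z up, the work surface at z = 0. Lengths are in m, angles in rad, forces in N, time in s.
With the tool pointing down it reaches from about 0.3 to 0.85 m from the base axis. Payload 5.4 kg.
Tool frame: the origin (TCP) lies midway between the tips of the shut fingers; the grasp point (between the pads) lies grip_depth behind it (grip_depth is the distance from the TCP to the grasp point, in m); z points along the fingers, y is the line along which they close (so a half turn about z gives the same grasp; the last joint's range is limited). The gripper opens to 85 mm and grips with 20 to 120 N. Pads are 22 mm wide; open, the fingers measure 114 mm over their backs; the gripper's body (76 mm by 85 mm) begins 54 mm behind the grasp point. The pads swing forward as they close: fully open they stand 13 mm farther back than shut.
Start: joints at [0.962, 0.158, 1.597, -0, 1.386, -0.21], TCP at [0.223, 0.53, 0.231] pointing down, gripper open.
Joint ranges: [-2.91, 2.91], [-0.94, 2.29], [0.18, 2.7], [-1.29, 4.43], [0.17, 2.64], [-3, 3]. Speed limits (rad/s): [2.57, 2.57, 3.14, 3.14, 3.14, 3.14].

INTERFACE

Orientations are given as a rotation vector (axis times angle).
In Python, from cell import * gives the robot as it stands.
- The arm moves only by the tool drive_tool, never from a script. Its arguments are lists of equal length, an entry for each row: "offset": the shift along the world's x, y, z in mm, a list of three; "dr": the turn, a rotation vector about the world's x, y, z in degrees, a list of three; "grip": the opening, from 0 (shut) to 1 (fully open). A call has 1 to 8 rows; each row shifts and turns the commanded pose from where the row before left it; what a row does not reach is not made up. A row lasts 1/8 s, in which the tool goes at most 62.5 mm and 10.7 degrees, less where a joint would pass 70% of its speed; a pose out of reach is approached as far as the arm can. A call is refused whole if a number of a shift passes 62.5 or a number of a turn 10.7, either way. A call with a gripper value outside its range is refused whole. The fingers move at their own pace and stop on an object; the grip force is fixed at half the most. Time passes only in rows, so rows that do not move let the fingers close. It gives the time, the measured TCP pose, the force, the opening and the grip force at its end, in the units of the state.
- get_state(): the state, without advancing time (a new reading comes with each control period).
- camera(name): name is "side" or "top" or "wrist"; returns the picture (480x640x3 uint8, red, green, blue); there is no depth.
- calibration(name): a dict with "K" (3x3 intrinsics, pixels), "k1" (the pictures are not rectified: a ray, as slopes to the right and down, at radius r is drawn at 1 + k1 r^2 times it, then the intrinsics apply), "view" (4x4, takes a point from world to camera coordinates); the wrist camera has in their place "hand_eye" (4x4, takes a point from camera to tool coordinates, whose origin is the TCP and whose axes are the flange's). Camera axes: x right, y down, z forward; pixel columns grow to the right and rows downward; lengths in m; the calibration is good to about 2 mm. A picture is of the moment at which its call begins: read the wrist's pose just before it. calibration takes no time and is no camera call.
- finish_job(): hands the job in; it is judged then, once.
Trained networks look in the newest picture that a camera, given by its name, has taken for a name from the list of things; names that differ only in an ending like _2 or _b are one class to them, and where a whole thing is asked for, a point or a joint stands for the part that bears it (a point fixed in the world has none). Each returns a list of dicts, best first, with "confidence" (0 to 1); they miss things now and then, are a little off and sometimes report something else, mostly with a low value. They report only what shows in the picture. A call takes as long as a camera call. They do not tell look-alikes from the thing itself.
- recognise(camera, name): "bbox" ([left, top, right, bottom] in pixels, round what is visible of it).
- regions_of(camera, name): "pixels" (480x640 bool, what is visible of it) and "bbox" ([left, top, right, bottom] in pixels, round what is visible of it).
The state is a dict: "time_s": time; "joint_pos": joint angles; "dq": joint speeds; "joint_efforts": joint torques, N m; "eef_pos": TCP position; "ee_rot": TCP orientation; "force": force on the tool from outside, world axes, zero at the start; "ft_torque": the same for the moment, N m; "gripper_width": finger opening in m; "gripper_force": force on a finger pad.
Only numpy, scipy, OpenCV 4.12 (cv2) and the standard library are available. Lean on these libraries where they do the work, as an engineer would, in place of code of your own. Each camera call takes 0.05 s, during which the arm holds its last target. There are 200 camera calls.

## Working session

There is one attempt and no reset: what is moved stays moved. The work goes in short steps, Python scripts to look and compute and a tool call to move; the robot and the scene stay as the last step left them, time stands still between calls to the robot, and variables do not carry over. Pictures are saved under pics/ and viewed, at most 10 in all, crops included, and the job is handed in when it is done.

Besides the shell and the picture viewer there is one more tool, called after "Call:" as name(argument=value, ...) on one line, values as JSON. drive_tool: Moves the arm, as the interface text tells. Its arguments: {"type":"object","properties":{"offset":{"type":"array"},"dr":{"type":"array"},"grip":{"type":"array"}},"required":["offset","dr","grip"]}

```bash
mkdir -p pics; ls; cat > h.py <<'E'
from cell import *
import numpy as np, cv2
from scipy.spatial.transform import Rotation as R
def cam(name):
    c=calibration(name); K=np.array(c["K"]);k1=c["k1"]
    if "view" in c: V=np.array(c["view"])
    else:
        s=get_state(); T=np.eye(4);T[:3,:3]=R.from_rotvec(s["ee_rot"]).as_matrix();T[:3,3]=s["eef_pos"]
        V=np.linalg.inv(T@np.array(c["hand_eye"]))
    return K,k1,V
def ray(c,uv):
    K,k1,V=c
    p=cv2.undistortPoints(np.array([[uv]],float),K,np.array([k1,0,0,0.]))[0,0]
    d=V[:3,:3].T@np.array([p[0],p[1],1]); o=-V[:3,:3].T@V[:3,3]
    return o,d/np.linalg.norm(d)
def at_z(c,uv,z):
    o,d=ray(c,uv); return o+d*(z-o[2])/d[2]
def proj(c,P):
    K,k1,V=c
    P=np.atleast_2d(P).astype(float)
    return cv2.projectPoints(P,cv2.Rodrigues(V[:3,:3])[0],V[:3,3],K,np.array([k1,0,0,0.]))[0][:,0]
def tri(rays):
    A=np.zeros((3,3));b=np.zeros(3)
    for o,d in rays:
        M=np.eye(3)-np.outer(d,d);A+=M;b+=M@o
    return np.linalg.solve(A,b)
E
python3 - <<'E'
from h import *
for n in ["side","top"]:
    im=camera(n); cv2.imwrite(f"pics/{n}0.png",im[:,:,::-1])
    for t in ["hanger","rail","hanger_grip"]:
        for r in recognise(n,t)[:4]: print(n,t,np.round(r["bbox"]),round(r["confidence"],2))
    print(np.round(-cam(n)[2][:3,:3].T@cam(n)[2][:3,3],3))
s=get_state();print(s)
E
```

```text
pics
side hanger [368. 255. 397. 308.] 0.87
side hanger [376. 210. 403. 281.] 0.6
side rail [245. 196. 338. 331.] 0.9
side hanger_grip [363. 255. 399. 305.] 0.7
side hanger_grip [377. 214. 398. 281.] 0.63
side hanger_grip [246. 194. 340. 332.] 0.23
[0.344 0.974 0.441]
top hanger [325. 287. 365. 315.] 0.88
top hanger [284. 285. 302. 316.] 0.72
top rail [195. 203. 370. 250.] 0.56
top hanger_grip [323. 292. 366. 313.] 0.92
top hanger_grip [284. 287. 306. 312.] 0.76
[0.39  0.185 1.365]
{'time_s': 0.4, 'joint_pos': array([ 9.61902386e-01,  1.58482684e-01,  1.59715990e+00, -6.14490145e-05,
        1.38619856e+00, -2.10098382e-01]), 'dq': array([-0.00078935,  0.00016277, -0.00204259, -0.00123351,  0.00236733,
       -0.00085044]), 'joint_efforts': array([ 6.01095362e-04, -3.95486212e+01, -3.31200099e+01, -2.49786526e-04,
        2.98843574e-03, -3.48140631e-06]), 'eef_pos': array([0.22325783, 0.52978435, 0.23117247]), 'ee_rot': array([-6.22257773e-01, -3.07930610e+00,  3.95826804e-04]), 'force': array([-0.28021276,  0.29742886,  0.759492  ]), 'ft_torque': array([-0.05178776, -0.00012975,  0.07464725]), 'gripper_force': 0.0, 'gripper_width': 0.08552863705826387}
```

```bash
python3 - <<'E'
import cv2
a=cv2.imread("pics/top0.png");cv2.imwrite("pics/top0c.png",cv2.resize(a[170:370,160:420],None,fx=3,fy=3,interpolation=cv2.INTER_CUBIC))
a=cv2.imread("pics/side0.png");cv2.imwrite("pics/side0c.png",cv2.resize(a[170:370,200:460],None,fx=3,fy=3,interpolation=cv2.INTER_CUBIC))
E
```

```text
(no output)
```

View pics/top0c.png

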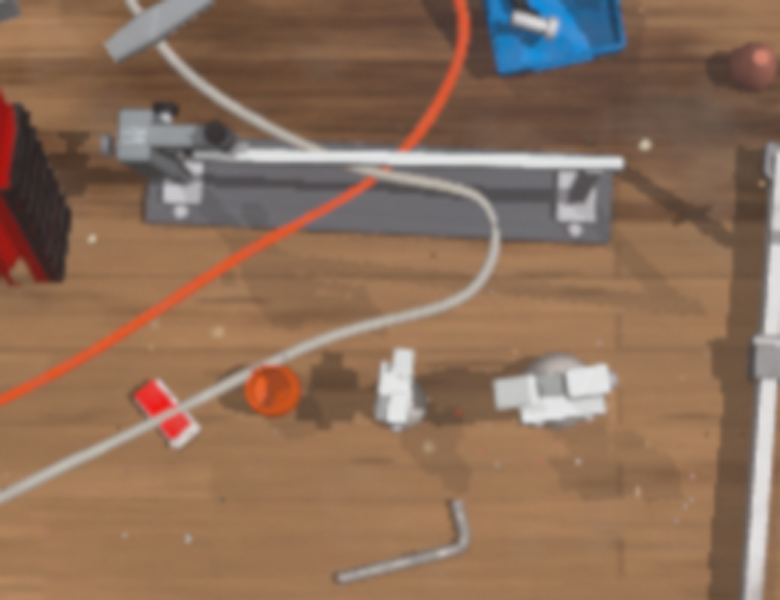

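View pics/side0c.png

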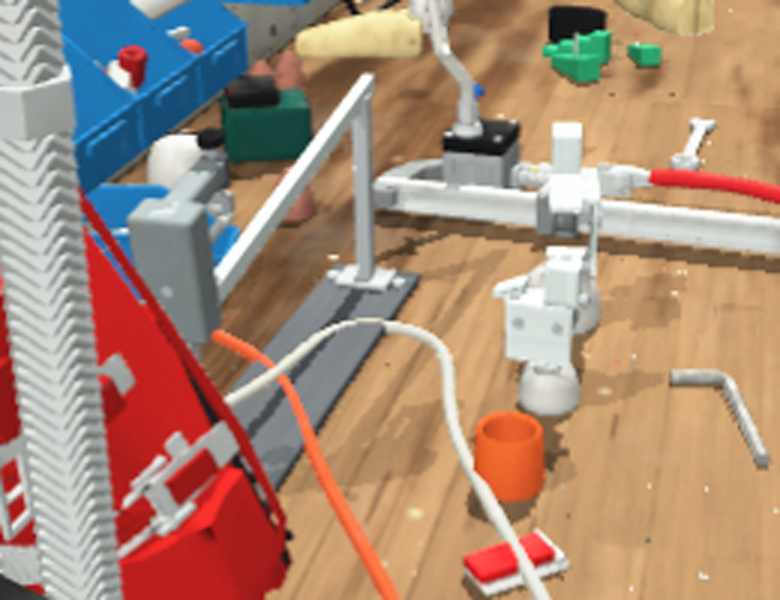

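The top crop shows the larger hanger at about crop (555,390): tab at (588,380), nose to the left (+y). The rail's high end is at (622,163) and the end block is at the left, near (150,135). The side crop agrees: the larger hanger is the farther one, at (570,200).

```bash
python3 - <<'E'
from h import *
c=cam("top"); f=lambda u,v,z: np.round(at_z(c,(160+u/3,170+v/3),z),4)
print("tab",f(588,380,.141),"nose",f(497,393,.12), "plate l/r",f(525,415,.108),f(606,405,.108),"small",f(397,390,.1))
H=f(622,163,.166);M=f(400,156,.142);print("railhigh",H,"mid?",M,"low",f(250,150,.125),f(140,135,.2))
cs=cam("side");g=lambda u,v:(200+u/3,170+v/3)
print("tri high",tri([ray(c,(160+622/3,170+162/3)),ray(cs,g(370,78))]))
print("tri tab top",tri([ray(c,(160+588/3,170+380/3)),ray(cs,g(567,127))]))
print(calibration("wrist"))
E
```

```text
tab [0.4529 0.0715 0.141 ] nose [0.445  0.1334 0.12  ] plate l/r [0.4301 0.1132 0.108 ] [0.437  0.0559 0.108 ] small [0.4481 0.2034 0.1   ]
railhigh [0.6001 0.0488 0.166 ] mid? [0.6089 0.2013 0.142 ] low [0.616  0.3076 0.125 ] [0.6123 0.3737 0.2   ]
tri high [0.60102166 0.04818309 0.16178914]
tri tab top [0.45304018 0.07155455 0.14102375]
{'K': array([[407.21592585,   0.        , 319.08650277],
       [  0.        , 407.21592585, 239.69956383],
       [  0.        ,   0.        ,   1.        ]]), 'k1': -0.03891194902747823, 'hand_eye': array([[-4.66057948e-04, -9.52604167e-01, -3.04212234e-01,
         7.74626681e-02],
       [ 9.99999394e-01, -1.40404364e-04, -1.09235542e-03,
        -2.43743053e-04],
       [ 9.97869602e-04, -3.04212558e-01,  9.52603655e-01,
        -1.42386055e-01],
       [ 0.00000000e+00,  0.00000000e+00,  0.00000000e+00,
         1.00000000e+00]])}
```

Call:
drive_tool(offset=[[26,-52,5],[26,-52,5],[26,-52,5],[26,-52,5],[26,-52,5],[26,-52,5],[26,-52,5],[26,-52,5]], dr=[[0,0,-7.5],[0,0,-7.5],[0,0,-7.5],[0,0,-7.5],[0,0,-7.5],[0,0,-7.5],[0,0,-7.5],[0,0,-7.5]], grip=[1,1,1,1,1,1,1,1])

```text
time_s: 1.4
eef_pos: [0.4319, 0.1121, 0.2718]
ee_rot: [2.083, 2.351, 0.001]
force: [0.5, 0.4, -0.1]
gripper_width: 0.0853
gripper_force: 0.0
```

Call:
drive_tool(offset=[[22,-40,0],[0,0,0]], dr=[[0,0,0],[0,0,0]], grip=[1,1])

```text
time_s: 1.65
eef_pos: [0.4542, 0.0715, 0.2713]
ee_rot: [2.084, 2.351, -0.0]
force: [-0.2, 0.6, -0.1]
gripper_width: 0.0848
gripper_force: 0.0
```

```bash
python3 - <<'E'
from h import *
import cell
print(getattr(cell,"grip_depth",None),[n for n in dir(cell) if not n.startswith("_")][:40])
im=camera("wrist"); cv2.imwrite("pics/w1.png",im[:,:,::-1])
s=get_state();print(s["time_s"],s["eef_pos"],s["ee_rot"],s["joint_pos"],s["force"])
for r in recognise("wrist","hanger_grip")[:3]: print(r)
E
```

```text
0.0187 ['IKError', 'calibration', 'camera', 'finish_job', 'get_state', 'grip_depth', 'recognise', 'regions_of']
1.7 [0.4535203  0.0729918  0.27124642] [-2.08137929e+00 -2.35248791e+00 -4.92348883e-05] [-1.04724812e-01 -1.76865856e-01  1.85108690e+00  3.29082156e-04
  1.46777653e+00 -2.26896573e-01] [ 0.11025891  0.73502768 -0.12395959]
{'bbox': [297.7, 12.3, 371.6, 75.1], 'confidence': 0.73}
{'bbox': [287.6, 129.4, 351.3, 245.3], 'confidence': 0.56}
```

View pics/w1.png

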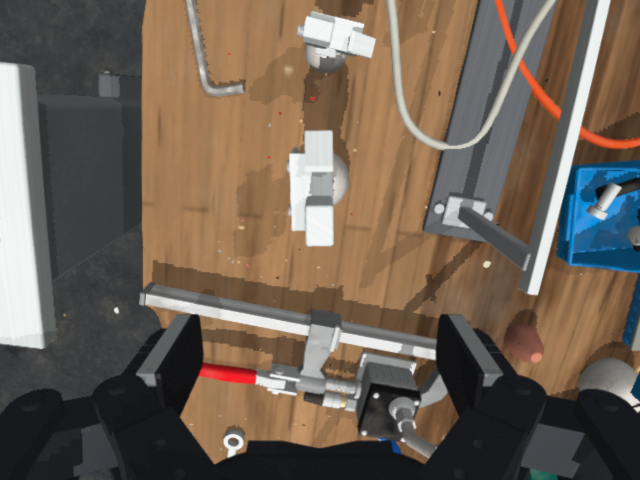

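The wrist view shows the hanger with tab top at about (319,225), nose up at (319,150), almost square in the picture. The rail's high end is at (533,292) and the rail runs up to (600,0).

```bash
python3 - <<'E'
from h import *
c=cam("wrist")
for n,u,v,z in [("tab bl",306,245,.141),("br",333,245,.141),("tl",306,206,.141),("tr",333,206,.141),("nose tl",306,131,.108),("nose tr",332,131,.108),("plate low",294,231,.108),("plate hi",291,153,.108),("railend L",526,292,.166),("railend R",538,292,.166),("rail top",597,0,.155)]:
    print(n,np.round(at_z(c,(u,v),z),4))
K,k1,V=c
# rail line: high end H + t*(d) with slope
H=at_z(c,(532,290),.166)
o1,d1=ray(c,(532,290));o2,d2=ray(c,(600.5,0))
n=np.cross(d1,d2); 
from scipy.optimize import brentq
f=lambda yaw: n@np.array([np.sin(yaw)*np.cos(.14),np.cos(yaw)*np.cos(.14),-np.sin(.14)])
y=brentq(f,-.5,.5);print("rail yaw (to +x) deg",np.degrees(y), H, "mid", H+.172*np.array([np.sin(y)*np.cos(.14),np.cos(y)*np.cos(.14),-np.sin(.14)]))
im=cv2.imread("pics/w1.png");cv2.imwrite("pics/w1c.png",cv2.resize(im[110:300,270:350],None,fx=3,fy=3))
E
```

```text
tab bl [0.4456 0.0592 0.141 ]
br [0.4646 0.0615 0.141 ]
tl [0.4424 0.0872 0.141 ]
tr [0.4608 0.0895 0.141 ]
nose tl [0.4359 0.135  0.108 ]
nose tr [0.4547 0.1373 0.108 ]
plate low [0.4352 0.0584 0.108 ]
plate hi [0.4267 0.118  0.108 ]
railend L [0.5961 0.0527 0.166 ]
railend R [0.6043 0.0537 0.166 ]
rail top [0.5951 0.2326 0.155 ]
rail yaw (to +x) deg 1.9138037147782663 [0.59977672 0.05463626 0.166     ] mid [0.60546463 0.22485841 0.14199858]
```

View pics/w1c.png

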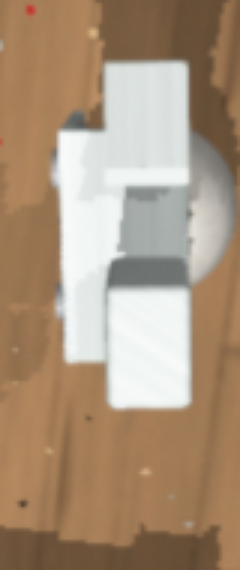

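Call:
drive_tool(offset=[[0,1,-50],[0,0,-50],[0,0,-35],[0,0,-18],[0,0,-4],[0,0,0],[0,0,0],[0,0,0]], dr=[[0,0,0],[0,0,0],[0,0,0],[0,0,0],[0,0,0],[0,0,0],[0,0,0],[0,0,0]], grip=[1,1,1,1,1,0,0,0])

```text
time_s: 2.75
eef_pos: [0.4539, 0.0749, 0.1152]
ee_rot: [2.078, 2.355, 0.002]
force: [0.6, 0.8, -0.7]
gripper_width: 0.0324
gripper_force: 0.0
```

```bash
python3 - <<'E'
from h import *
s=get_state();print(s["time_s"],s["eef_pos"],s["ee_rot"],s["force"],s["gripper_width"],s["gripper_force"])
# rail line in the top picture: sub-pixel edges per column
im=cv2.cvtColor(cv2.imread("pics/top0.png"),cv2.COLOR_BGR2GRAY).astype(float)
pts=[]
for u in range(300,366,3):
    col=im[216:232,u]; pts.append((u,216+np.argmax(np.abs(np.diff(col))),col.astype(int).tolist() if u in(300,363) else 0))
for p in pts: print(p)
E
```

```text
2.75 [0.45389272 0.07489507 0.11517407] [2.07750614e+00 2.35479315e+00 1.55559486e-03] [ 0.59778004  0.8109319  -0.70522406] 0.03240516287473659 0.0
(300, np.int64(224), [101, 95, 102, 119, 158, 205, 224, 224, 197, 132, 106, 113, 139, 170, 178, 156])
(303, np.int64(224), 0)
(306, np.int64(224), 0)
(309, np.int64(224), 0)
(312, np.int64(224), 0)
(315, np.int64(224), 0)
(318, np.int64(224), 0)
(321, np.int64(224), 0)
(324, np.int64(220), 0)
(327, np.int64(220), 0)
(330, np.int64(220), 0)
(333, np.int64(220), 0)
(336, np.int64(225), 0)
(339, np.int64(225), 0)
(342, np.int64(225), 0)
(345, np.int64(225), 0)
(348, np.int64(221), 0)
(351, np.int64(221), 0)
(354, np.int64(225), 0)
(357, np.int64(221), 0)
(360, np.int64(221), 0)
(363, np.int64(225), [85, 85, 89, 93, 97, 120, 174, 216, 220, 194, 135, 107, 107, 106, 105, 105])
```

Call:
drive_tool(offset=[[0,0,0],[0,0,0],[0,0,0],[0,0,20],[0,0,40]], dr=[[0,0,0],[0,0,0],[0,0,0],[0,0,0],[0,0,0]], grip=[0,0,0,0,0])

```text
time_s: 3.38
eef_pos: [0.4502, 0.0752, 0.1716]
ee_rot: [-2.074, -2.35, 0.007]
force: [0.4, -1.0, -3.2]
gripper_width: 0.0191
gripper_force: 59.6
```

```bash
python3 - <<'E'
from h import *
from scipy.optimize import brentq
im=cv2.cvtColor(cv2.imread("pics/top0.png"),cv2.COLOR_BGR2GRAY).astype(float)
U=[];W=[]
for u in list(range(246,262,3))+list(range(300,366,3)):
    col=im[212:234,u]; k=int(np.argmax(col)); 
    w=np.clip(col[max(0,k-4):k+5]-150,0,None); v=(w*np.arange(max(0,k-4),max(0,k-4)+len(w))).sum()/w.sum()+212
    U.append(u);W.append(v)
U=np.array(U);W=np.array(W);print(np.round(W,1))
p=np.polyfit(U,W,1)
for _ in range(3):
    m=abs(np.polyval(p,U)-W)<0.6;p=np.polyfit(U[m],W[m],1)
print(p,m.sum(),"rms",np.std(np.polyval(p,U)[m]-W[m]))
c=cam("top")
o,d1=ray(c,(300,np.polyval(p,300)));o,d2=ray(c,(366,np.polyval(p,366)))
n=np.cross(d1,d2)
f=lambda y: n@np.array([np.sin(y)*np.cos(.14),np.cos(y)*np.cos(.14),-np.sin(.14)])
y=brentq(f,-.4,.4);print("yaw",np.degrees(y)); H=at_z(c,(367.2,np.polyval(p,367.2)),.166);print(H)
E
```

```text
[221.4 221.4 221.4 221.5 221.6 221.1 222.4 222.5 222.5 222.6 222.6 222.6
 222.6 222.7 222.7 222.8 222.9 222.9 223.2 223.3 223.4 223.3 224.3 223.7
 223.6 223.7 223.7 223.7]
[2.12836855e-02 2.15983799e+02] 27 rms 0.14083249385709773
yaw 2.5266427964117426
[0.60119517 0.04903608 0.166     ]
```

Call:
drive_tool(offset=[[18,10,6],[18,10,6],[18,10,6],[18,10,6],[18,10,6],[0,0,0],[0,0,0],[0,0,0]], dr=[[0,0,-1.9],[0,0,-1.9],[0,0,-1.9],[0,0,-1.9],[0,0,-1.9],[-2.67,0.1,0],[-2.67,0.1,0],[-2.67,0.1,0]], grip=[0,0,0,0,0,0,0,0])

```text
time_s: 4.38
eef_pos: [0.5419, 0.1249, 0.2022]
ee_rot: [2.195, 2.107, -0.159]
force: [0.0, 0.4, -4.5]
gripper_width: 0.0186
gripper_force: 59.9
```

```bash
cat >> h.py <<'E'
YAW=np.radians(-2.4)
RR=R.from_euler('z',YAW)*R.from_euler('x',-.14)
MID=np.array([.6077,.222,.142])
def st():
    s=get_state();p=s["eef_pos"];m=R.from_rotvec(s["ee_rot"])
    q=RR.inv().apply(p-MID)*1000
    # tool in rail frame: ideal tool axes: y->+-x, z->-z
    M=(RR.inv()*m).as_matrix()
    print("t",round(s["time_s"],2),"p",np.round(p,4),"rail mm",np.round(q,1),"F",np.round(s["force"],1),"w",round(s["gripper_width"],4),round(s["gripper_force"],1))
    print(" toolY",np.round(M[:,1],3),"toolZ",np.round(M[:,2],3))
    return s
E
python3 - <<'E'
from h import *
im=camera("wrist"); cv2.imwrite("pics/w2.png",im[:,:,::-1]);s=st()
E
```

```text
t 4.42 p [0.5417 0.1256 0.202 ] rail mm [ -61.9 -106.5   45.6] F [ 0.4  1.4 -3.9] w 0.0191 59.9
 toolY [ 1.     0.002 -0.004] toolZ [-0.004 -0.002 -1.   ]
```

View pics/w2.png

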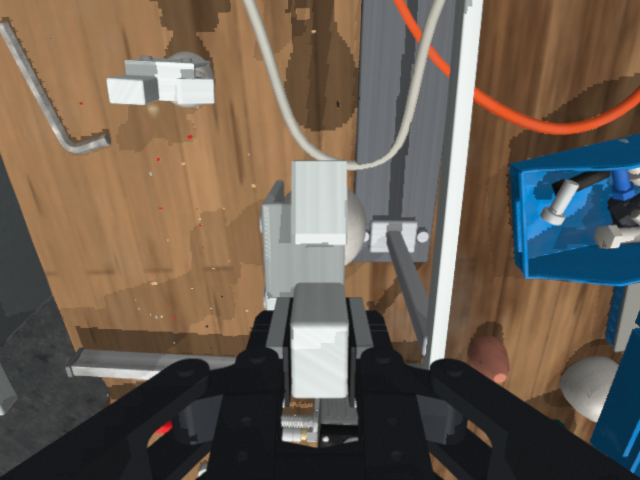

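The rail runs from (474,0) to about (438,350), and the held hanger is square with it. I'll fit the rail's edges numerically.

```bash
python3 - <<'E'
from h import *
s=get_state();im=cv2.imread("pics/w2.png").astype(float).sum(2)/3
c=cam("wrist")
def railxy(uv):
    o,d=ray(c,uv);o=RR.inv().apply(o-MID);d=RR.inv().apply(d);return (o-d*o[2]/d[2])*1000
for v in range(20,351,30):
    row=im[v,410:500];
    b=np.where(row>190)[0]
    if len(b): 
        # longest run
        runs=np.split(b,np.where(np.diff(b)>1)[0]+1);r=max(runs,key=len);l,rr=r[0]+410,r[-1]+411
        print(v,l,rr,np.round(railxy((l,v)),1)[:2],np.round(railxy((rr,v)),1)[:2])
# hanger: tab top edges at z tab+19; check x,y of the tab relative to the rail frame
T=RR.inv().apply(s["eef_pos"]-MID)*1000
for (u,v,dz) in [(292,397,26),(347,397,26),(293,340,26),(348,340,26)]:
    o,d=ray(c,(u,v));o=RR.inv().apply(o-MID)*1000;d=RR.inv().apply(d);z=T[2]+dz;print("tab",np.round(o+d*(z-o[2])/d[2]-T,1))
E
```

```text
20 464 481 [-1.4  7.5] [5.8 7.6]
50 461 478 [-1.6 -4.2] [ 5.7 -4.1]
80 458 475 [ -1.7 -16.3] [  5.7 -16.2]
110 456 472 [ -1.4 -28.8] [  5.7 -28.7]
140 453 469 [ -1.5 -41.8] [  5.8 -41.7]
170 450 466 [ -1.5 -55.3] [  5.9 -55.2]
200 447 462 [ -1.6 -69.4] [  5.5 -69.3]
230 444 459 [ -1.6 -84.1] [  5.7 -84.1]
260 441 455 [ -1.6 -99.6] [  5.4 -99.6]
290 438 452 [  -1.6 -115.8] [   5.6 -115.8]
320 435 448 [  -1.5 -132.9] [   5.3 -132.9]
350 431 445 [  -2.  -150.9] [   5.6 -150.9]
tab [ -8.9 -16.7  26. ]
tab [ 10.1 -16.6  26. ]
tab [-8.1  5.9 26. ]
tab [ 9.8  6.  26. ]
```

Call:
drive_tool(offset=[[10,-0.4,0],[10,-0.4,0],[10,-0.4,0],[8,-0.4,0],[0,0,0]], dr=[[0,0,0],[0,0,0],[0,0,0],[0,0,0],[0,0,0]], grip=[0,0,0,0,0])

```text
time_s: 5.05
eef_pos: [0.5819, 0.123, 0.2043]
ee_rot: [2.194, 2.105, -0.153]
force: [-0.5, 0.9, -3.9]
gripper_width: 0.0191
gripper_force: 59.9
```

Call:
drive_tool(offset=[[8,-0.4,0],[8,-0.4,0],[9,-0.4,0],[0,0,0]], dr=[[0,0,0],[0,0,0],[0,0,0],[0,0,0]], grip=[0,0,0,0])

```text
time_s: 5.55
eef_pos: [0.607, 0.1219, 0.2043]
ee_rot: [2.194, 2.105, -0.153]
force: [-0.7, 0.1, -3.0]
gripper_width: 0.0187
gripper_force: 59.9
```

```bash
python3 - <<'E'
from h import *
ims=camera("side"); im=camera("wrist");s=st()
a=cv2.resize(ims[150:310,230:390],(600,600),interpolation=cv2.INTER_CUBIC)
cv2.imwrite("pics/s3.png",a[:,:,::-1]); cv2.imwrite("pics/w3.png",im[:,:,::-1])
E
```

```text
t 5.65 p [0.6062 0.1221 0.2042] rail mm [   2.7 -107.6   47.6] F [ 0.9 -0.5 -3.6] w 0.019 59.9
 toolY [1.    0.001 0.   ] toolZ [ 0.  0. -1.]
```

View pics/s3.png

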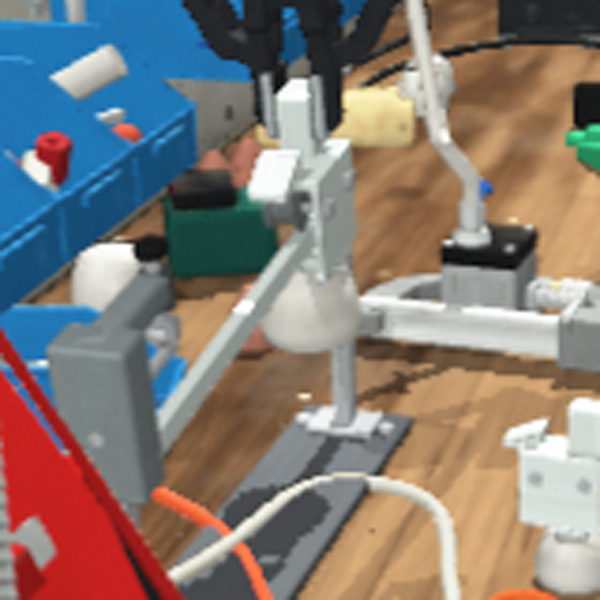

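Call:
drive_tool(offset=[[-1.4,-0.5,-4],[0,-0.6,-4],[0,-0.1,-1],[0,0,0]], dr=[[0,0,0],[0,0,0],[0,0,0],[0,0,0]], grip=[0,0,0,0])

```text
time_s: 6.15
eef_pos: [0.6047, 0.1209, 0.1951]
ee_rot: [2.194, 2.106, -0.154]
force: [0.1, -0.4, -4.7]
gripper_width: 0.0191
gripper_force: 59.8
```

Call:
drive_tool(offset=[[0,-0.1,-1],[0,0,0]], dr=[[0,0,0],[0,0,0]], grip=[0,0])

```text
time_s: 6.4
eef_pos: [0.6049, 0.1208, 0.1943]
ee_rot: [2.194, 2.105, -0.153]
force: [-0.7, -0.2, -4.1]
gripper_width: 0.0187
gripper_force: 59.8
```

Call:
drive_tool(offset=[[0,-0.1,-1],[0,0,0]], dr=[[0,0,0],[0,0,0]], grip=[0,0])

```text
time_s: 6.65
eef_pos: [0.6048, 0.1206, 0.1932]
ee_rot: [2.194, 2.106, -0.153]
force: [0.6, 1.0, -3.8]
gripper_width: 0.0189
gripper_force: 59.8
```

```bash
python3 - <<'E'
from h import *
s=st();print(s["ft_torque"])
E
```

```text
t 6.65 p [0.6048 0.1206 0.1932] rail mm [   1.4 -107.5   36.5] F [ 0.6  1.  -3.8] w 0.0189 59.8
 toolY [1.    0.001 0.   ] toolZ [ 0.  0. -1.]
[ 0.15674451  0.00404165 -0.01982561]
```

Call:
drive_tool(offset=[[0,-0.1,-0.7],[0,0,0]], dr=[[0,0,0],[0,0,0]], grip=[0,0])

```text
time_s: 6.9
eef_pos: [0.6048, 0.1206, 0.1925]
ee_rot: [2.194, 2.106, -0.153]
force: [0.6, 0.1, -4.1]
gripper_width: 0.0191
gripper_force: 59.8
```

Call:
drive_tool(offset=[[0,-0.1,-0.7],[0,0,0]], dr=[[0,0,0],[0,0,0]], grip=[0,0])

```text
time_s: 7.15
eef_pos: [0.6049, 0.1205, 0.1924]
ee_rot: [2.194, 2.105, -0.153]
force: [-2.1, 1.6, -0.2]
gripper_width: 0.0188
gripper_force: 60.3
```

Call:
drive_tool(offset=[[0,-0.1,-0.7],[0,0,0]], dr=[[0,0,0],[0,0,0]], grip=[0,0])

```text
time_s: 7.4
eef_pos: [0.605, 0.1205, 0.1922]
ee_rot: [2.193, 2.105, -0.152]
force: [-4.3, 1.0, 5.2]
gripper_width: 0.0193
gripper_force: 61.1
```

Call:
drive_tool(offset=[[-0.8,0,0],[0,0,0]], dr=[[0,0,0],[0,0,0]], grip=[0,0])

```text
time_s: 7.65
eef_pos: [0.6049, 0.1205, 0.1922]
ee_rot: [2.193, 2.104, -0.15]
force: [-1.1, 1.3, 6.3]
gripper_width: 0.019
gripper_force: 61.1
```

```bash
python3 - <<'E'
from h import *
s=st();print(s["ft_torque"])
E
```

```text
t 7.65 p [0.6049 0.1205 0.1922] rail mm [   1.4 -107.6   35.6] F [-1.1  1.3  6.3] w 0.019 61.1
 toolY [1.    0.001 0.003] toolZ [ 0.003  0.    -1.   ]
[ 0.23750505  0.27193743 -0.04257528]
```

Call:
drive_tool(offset=[[0,0,0],[0,0,0],[0,0,0],[0,0,0]], dr=[[0,0,0],[0,0,0],[0,0,0],[0,0,0]], grip=[0.7,0.7,0.7,0.7])

```text
time_s: 8.15
eef_pos: [0.604, 0.1203, 0.191]
ee_rot: [2.194, 2.106, -0.154]
force: [-0.4, -1.0, 0.1]
gripper_width: 0.0598
gripper_force: 0.0
```

```bash
python3 - <<'E'
from h import *
im=camera("wrist");ims=camera("side");s=st()
a=cv2.resize(ims[150:310,230:390],(600,600),interpolation=cv2.INTER_CUBIC)
b=cv2.resize(im,(800,600))
cv2.imwrite("pics/s4.png",a[:,:,::-1]);cv2.imwrite("pics/w4.png",im[:,:,::-1])
cv2.imwrite("pics/c4.png",cv2.resize(np.hstack([a,b])[:,:,::-1],(800,343)))
E
```

```text
t 8.25 p [0.6041 0.1203 0.1911] rail mm [   0.7 -107.6   34.4] F [ 0.2 -0.2 -0.2] w 0.0599 0.0
 toolY [1.    0.001 0.001] toolZ [ 0.001  0.    -1.   ]
```

View pics/c4.png

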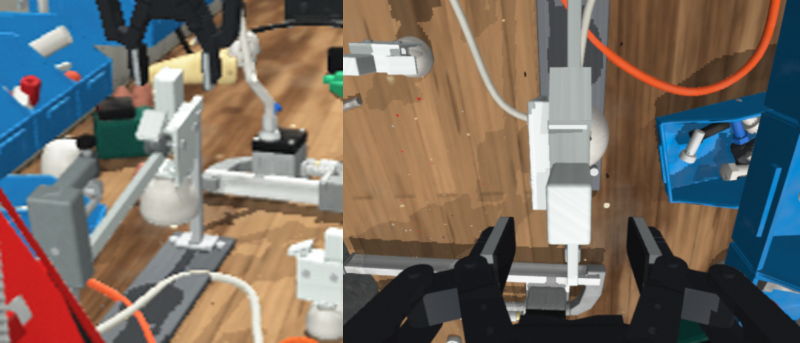

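The hanger has been let go and is already rolling, with its tab ahead of the open fingers. I'll shut the fingers and lower them to boss height while it rolls.

Call:
drive_tool(offset=[[0.6,0,0],[0,0,0],[0,0,0],[0,0,0],[0,-1,-7],[0,-1,-7],[0,0,0],[0,0,0]], dr=[[0,0,0],[0,0,0],[0,0,0],[0,0,0],[0,0,0],[0,0,0],[0,0,0],[0,0,0]], grip=[0,0,0,0,0,0,0,0])

```text
time_s: 9.25
eef_pos: [0.6047, 0.1183, 0.1771]
ee_rot: [2.194, 2.105, -0.153]
force: [-0.5, 1.0, -0.5]
gripper_width: -0.0001
gripper_force: 0.0
```

Call:
drive_tool(offset=[[0,0,0],[0,0,0],[0,0,0],[0,0,0],[0,0,0],[0,0,0]], dr=[[0,0,0],[0,0,0],[0,0,0],[0,0,0],[0,0,0],[0,0,0]], grip=[0,0,0,0,0,0])

```text
time_s: 10.0
eef_pos: [0.6047, 0.1184, 0.1772]
ee_rot: [2.194, 2.105, -0.153]
force: [0.8, -1.3, 0.2]
gripper_width: 0.0004
gripper_force: 0.0
```

```bash
python3 - <<'E'
from h import *
im=camera("wrist");s=st();cv2.imwrite("pics/w5.png",im[:,:,::-1])
c=cam("wrist")
for r in recognise("wrist","hanger_grip")[:3]: print(r)
im2=camera("wrist");print("motion between frames",np.abs(im.astype(int)-im2)[0:350].max())
a=cv2.resize(im[0:400,200:440],(480,800))[:600]
cv2.imwrite("pics/w5c.png",cv2.resize(im[0:300,160:560],(800,600))[:,:,::-1])
E
```

```text
t 10.05 p [0.6047 0.1184 0.1772] rail mm [   1.3 -107.6   20.4] F [-0.7 -0.1  0.1] w -0.0002 0.0
 toolY [1.    0.001 0.001] toolZ [ 0.001  0.    -1.   ]
{'bbox': [243.5, 0.0, 387.1, 65.5], 'confidence': 0.61}
{'bbox': [0.3, 46.4, 112.9, 110.8], 'confidence': 0.59}
motion between frames 145
```

View pics/w5c.png

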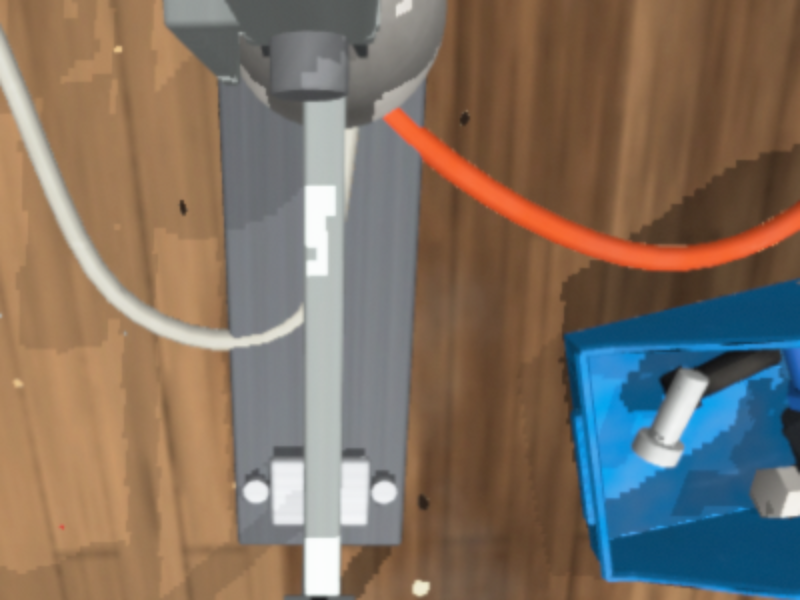

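The hanger is far down the rail. Its boss face is at about image (315,32), and I'll check that it has stopped.

```bash
python3 - <<'E'
from h import *
c=cam("wrist")
o,d=ray(c,(315,32));o=RR.inv().apply(o-MID)*1000;d=RR.inv().apply(d);print("boss",o+d*(29-o[2])/d[2])
a=cv2.imread("pics/w5.png");b=camera("wrist")[:,:,::-1]
D=np.abs(a.astype(int)-b).max(2)>40;print(D[:60,240:390].sum(),D[60:350].sum())
E
```

```text
boss [ 0.3543276  -7.62019217 29.        ]
2501 77
```

Call:
drive_tool(offset=[[0,10,-1.4],[0,10,-1.4],[0,10,-1.4],[0,10,-1.4],[0,0,0],[0,0,0],[0,0,0],[0,0,0]], dr=[[0,0,0],[0,0,0],[0,0,0],[0,0,0],[0,0,0],[0,0,0],[0,0,0],[0,0,0]], grip=[0,0,0,0,0,0,0,0])

```text
time_s: 11.2
eef_pos: [0.6048, 0.1581, 0.1717]
ee_rot: [2.194, 2.105, -0.153]
force: [-0.4, 0.0, -0.8]
gripper_width: -0.0001
gripper_force: 0.0
```

```bash
python3 - <<'E'
from h import *
a=camera("wrist");s=st();camera("top");b=camera("wrist")
D=np.abs(a.astype(int)-b).max(2)>40;print(D[:350].sum())
ims=camera("side")
A=cv2.resize(ims[180:340,220:380],(600,600),interpolation=cv2.INTER_CUBIC);B=cv2.resize(b,(800,600))
cv2.imwrite("pics/w6.png",b[:,:,::-1])
cv2.imwrite("pics/c6.png",cv2.resize(np.hstack([A,B])[:,:,::-1],(800,343),interpolation=cv2.INTER_AREA))
E
```

```text
t 11.25 p [0.6047 0.1581 0.1717] rail mm [ -0.3 -67.5  20.4] F [ 0.9 -0.4 -0.1] w -0.0002 0.0
 toolY [1.    0.    0.001] toolZ [ 0.001  0.    -1.   ]
97
```

View pics/c6.png

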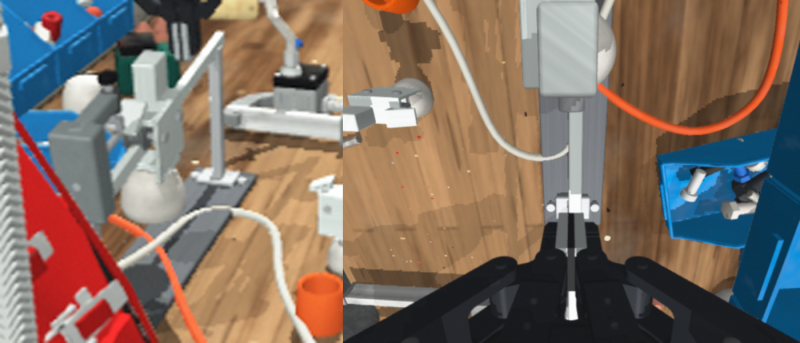

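```bash
python3 - <<'E'
from h import *
c=cam("wrist")
for uv in [(320,145),(320,152)]:
    o,d=ray(c,uv);o=RR.inv().apply(o-MID)*1000;d=RR.inv().apply(d);print("boss",np.round(o+d*(29-o[2])/d[2],1))
b=cv2.imread("pics/w6.png");cv2.imwrite("pics/w6c.png",cv2.resize(b[0:240,220:420],(500,600),interpolation=cv2.INTER_CUBIC))
E
```

```text
boss [ 0.2 -0.6 29. ]
boss [ 0.2 -2.9 29. ]
```

View pics/w6c.png

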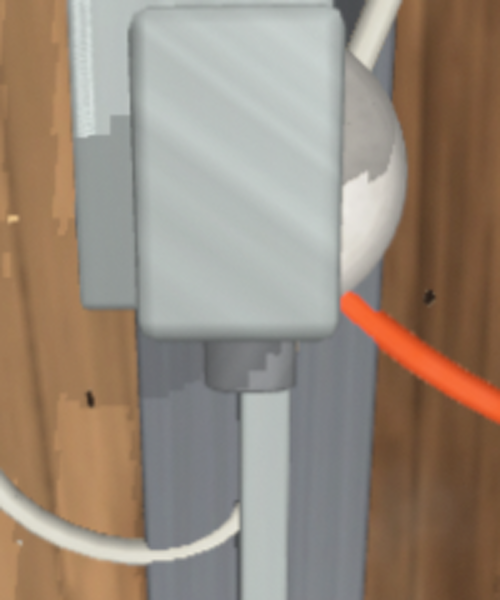

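The hanger is resting on the rail against the check rod, with its boss end at about wrist pixel (320,156), which is rail y ≈ -4 mm. I'll approach to just behind it.

Call:
drive_tool(offset=[[0.7,14,-2],[0.6,14,-2],[0.6,10,-1.4],[0.4,2,-0.3],[0,0,0]], dr=[[0,0,0],[0,0,0],[0,0,0],[0,0,0],[0,0,0]], grip=[0,0,0,0,0])

```text
time_s: 12.02
eef_pos: [0.607, 0.1985, 0.1658]
ee_rot: [2.193, 2.106, -0.153]
force: [-0.4, -0.1, -0.5]
gripper_width: -0.0001
gripper_force: 0.0
```

```bash
cat >> h.py <<'E'
def push():
    f=[get_state() for _ in range(1)][0]; return RR.inv().apply(f["force"])
E
python3 - <<'E'
from h import *
s=st();print(push())
E
```

```text
t 12.03 p [0.607  0.1985 0.1658] rail mm [  0.3 -26.6  20.3] F [-0.4 -0.1 -0.5] w -0.0001 0.0
 toolY [1.    0.001 0.001] toolZ [ 0.001 -0.    -1.   ]
[-0.41306915 -0.00749208 -0.54530469]
```

Call:
drive_tool(offset=[[0,2,-0.3],[0.1,2,-0.3],[0,2,-0.3],[0.1,2,-0.3]], dr=[[0,0,0],[0,0,0],[0,0,0],[0,0,0]], grip=[0,0,0,0])

```text
time_s: 12.52
eef_pos: [0.6072, 0.2064, 0.1647]
ee_rot: [2.194, 2.105, -0.153]
force: [-0.6, -0.4, 0.0]
gripper_width: -0.0004
gripper_force: 0.0
```

Call:
drive_tool(offset=[[0.1,2,-0.3],[0.1,2,-0.3],[0,2,-0.3],[0.1,2,-0.3]], dr=[[0,0,0],[0,0,0],[0,0,0],[0,0,0]], grip=[0,0,0,0])

```text
time_s: 13.02
eef_pos: [0.6075, 0.2143, 0.1635]
ee_rot: [2.194, 2.105, -0.154]
force: [-0.4, -1.3, -0.2]
gripper_width: -0.0001
gripper_force: 0.6
```

Call:
drive_tool(offset=[[0.1,2,-0.3],[0.1,2,-0.3],[0,2,-0.3],[0.1,2,-0.3],[0.1,2,-0.3],[0.1,2,-0.3],[0.1,2,-0.2]], dr=[[0,0,0],[0,0,0],[0,0,0],[0,0,0],[0,0,0],[0,0,0],[0,0,0]], grip=[0,0,0,0,0,0,0])

```text
time_s: 13.9
eef_pos: [0.6081, 0.2281, 0.1616]
ee_rot: [2.193, 2.105, -0.154]
force: [-0.0, -3.8, 0.5]
gripper_width: -0.0004
gripper_force: 2.0
```

```bash
python3 - <<'E'
from h import *
im=camera("wrist");s=st();print(push());cv2.imwrite("pics/w7.png",im[:,:,::-1])
sd=camera("side");cv2.imwrite("pics/s7.png",sd[:,:,::-1])
A=cv2.resize(sd[190:310,220:340],(600,600),interpolation=cv2.INTER_CUBIC);B=cv2.resize(im,(800,600))
cv2.imwrite("pics/c7.png",cv2.resize(np.hstack([A,B])[:,:,::-1],(800,343),interpolation=cv2.INTER_AREA))
E
```

```text
t 13.95 p [0.6081 0.2283 0.1615] rail mm [ 0.1  3.6 20.2] F [ 0.7 -2.8  1.5] w 0.0001 1.8
 toolY [1.    0.001 0.001] toolZ [ 0.001 -0.    -1.   ]
[ 0.77525462 -2.93618177  1.05307868]
```

View pics/c7.png

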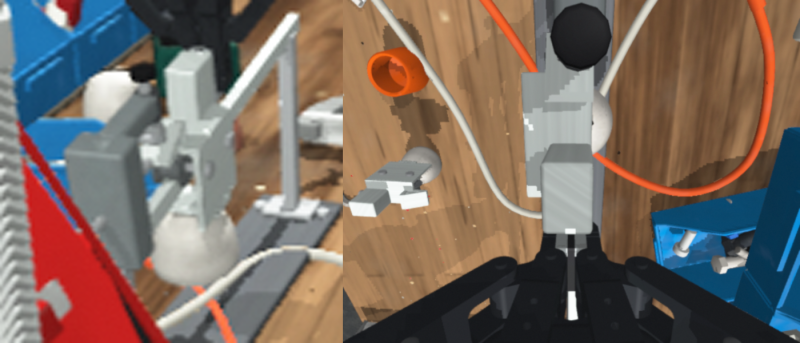

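Call:
drive_tool(offset=[[0,1,-0.1],[0.1,1,-0.2],[0,1,-0.1],[0.1,1,-0.2]], dr=[[0,0,0],[0,0,0],[0,0,0],[0,0,0]], grip=[0,0,0,0])

```text
time_s: 14.5
eef_pos: [0.6083, 0.2323, 0.161]
ee_rot: [2.194, 2.105, -0.153]
force: [-0.1, -3.7, 1.5]
gripper_width: 0.0003
gripper_force: 2.3
```

Call:
drive_tool(offset=[[0,1,-0.1],[0.1,1,-0.2],[0,1,-0.1],[0.1,1,-0.2]], dr=[[0,0,0],[0,0,0],[0,0,0],[0,0,0]], grip=[0,0,0,0])

```text
time_s: 15.0
eef_pos: [0.6085, 0.2363, 0.1604]
ee_rot: [2.194, 2.105, -0.153]
force: [0.4, -4.8, 2.4]
gripper_width: 0.0002
gripper_force: 2.6
```

Call:
drive_tool(offset=[[0,1,-0.1],[0.1,1,-0.2],[0,1,-0.1]], dr=[[0,0,0],[0,0,0],[0,0,0]], grip=[0,0,0])

```text
time_s: 15.38
eef_pos: [0.6086, 0.2393, 0.1599]
ee_rot: [2.194, 2.105, -0.154]
force: [-0.4, -5.5, 2.4]
gripper_width: 0.0001
gripper_force: 2.8
```

Call:
drive_tool(offset=[[0.1,1,-0.1],[0,1,-0.2],[0,1,-0.1]], dr=[[0,0,0],[0,0,0],[0,0,0]], grip=[0,0,0])

```text
time_s: 15.75
eef_pos: [0.6087, 0.2423, 0.1595]
ee_rot: [2.194, 2.105, -0.153]
force: [-1.3, -3.9, 1.6]
gripper_width: 0.0003
gripper_force: 2.5
```

Call:
drive_tool(offset=[[0.1,1,-0.1],[0,1,-0.2]], dr=[[0,0,0],[0,0,0]], grip=[0,0])

```text
time_s: 16.0
eef_pos: [0.6088, 0.2447, 0.1592]
ee_rot: [2.194, 2.106, -0.152]
force: [-0.1, -3.2, 1.8]
gripper_width: 0.0001
gripper_force: 1.8
```

Call:
drive_tool(offset=[[0.1,1,-0.1],[0,1,-0.2]], dr=[[0,0,0],[0,0,0]], grip=[0,0])

```text
time_s: 16.25
eef_pos: [0.6089, 0.2466, 0.1589]
ee_rot: [2.194, 2.106, -0.153]
force: [0.3, -2.8, 1.8]
gripper_width: -0.0003
gripper_force: 1.7
```

Call:
drive_tool(offset=[[0,0.5,-0.1],[0,0.5,-0.1]], dr=[[0,0,0],[0,0,0]], grip=[0,0])

```text
time_s: 16.5
eef_pos: [0.6089, 0.2476, 0.1587]
ee_rot: [2.194, 2.106, -0.153]
force: [-0.1, -2.7, 2.5]
gripper_width: -0.0001
gripper_force: 1.3
```

Call:
drive_tool(offset=[[0,0.5,0],[0.1,0.5,-0.1]], dr=[[0,0,0],[0,0,0]], grip=[0,0])

```text
time_s: 16.75
eef_pos: [0.609, 0.2488, 0.1586]
ee_rot: [2.194, 2.106, -0.152]
force: [0.4, -0.7, 1.5]
gripper_width: -0.0001
gripper_force: 0.5
```

Call:
drive_tool(offset=[[0,0.5,-0.1],[0,0,0]], dr=[[0,0,0],[0,0,0]], grip=[0,0])

```text
time_s: 17.0
eef_pos: [0.6087, 0.2493, 0.1582]
ee_rot: [2.194, 2.106, -0.153]
force: [-0.1, -0.5, 0.6]
gripper_width: 0.0001
gripper_force: 0.0
```

```bash
python3 - <<'E'
from h import *
im=camera("wrist");s=st();print(push());cv2.imwrite("pics/w8.png",im[:,:,::-1])
sd=camera("side");cv2.imwrite("pics/s8.png",sd[:,:,::-1])
a=cv2.imread("pics/w7.png");b=cv2.imread("pics/w8.png")
for nm,(v0,v1,u0,u1) in dict(tab=(200,320,270,360),tabtop=(240,310,275,355),nose=(100,200,255,350)).items():
    r=cv2.matchTemplate(b[v0-30:v1+30,u0-30:u1+30],a[v0:v1,u0:u1],cv2.TM_CCOEFF_NORMED);_,m,_,l=cv2.minMaxLoc(r);print(nm,m,"shift",l[0]-30,l[1]-30)
for n in ["hanger_grip","hanger","plunger"]:
    for cam_ in ["wrist","side"]: print(n,cam_,[(r["bbox"],r["confidence"]) for r in recognise(cam_,n)[:2]])
c=cam("wrist")
o,d=ray(c,(320,203));o=RR.inv().apply(o-MID)*1000;d=RR.inv().apply(d)
E
```

```text
t 17.05 p [0.6088 0.2492 0.1582] rail mm [-0.1 24.7 19.8] F [-0.2  0.1  0.2] w 0.0 0.0
 toolY [1.    0.001 0.   ] toolZ [ 0.  0. -1.]
[-0.15666261  0.01742123  0.21442313]
tab 0.7108801007270813 shift 1 1
tabtop 0.9022377133369446 shift 1 1
nose 0.20089179277420044 shift 30 30
hanger_grip wrist [([250.0, 45.5, 379.0, 328.8], 0.94)]
hanger_grip side [([270.7, 214.1, 297.1, 300.0], 0.9), ([363.8, 256.0, 401.0, 309.2], 0.6)]
hanger wrist [([16.2, 229.7, 143.1, 336.3], 0.73), ([252.4, 47.4, 383.3, 325.9], 0.67)]
hanger side [([269.2, 213.3, 301.6, 298.3], 0.89), ([366.6, 256.3, 397.4, 310.1], 0.67)]
plunger wrist [([291.4, 127.3, 374.7, 215.6], 0.66)]
plunger side [([264.5, 207.9, 278.9, 238.3], 0.54), ([267.1, 212.2, 302.5, 297.3], 0.53)]
```

Tab matching shows the hanger still right in front of the fingers, so the plunger is probably on the crest's far edge. I'll continue in small steps.

Call:
drive_tool(offset=[[0,0.5,-0.1],[0,0,0]], dr=[[0,0,0],[0,0,0]], grip=[0,0])

```text
time_s: 17.65
eef_pos: [0.609, 0.2494, 0.1584]
ee_rot: [2.194, 2.105, -0.153]
force: [0.5, 0.2, -0.0]
gripper_width: -0.0001
gripper_force: 0.0
```

Call:
drive_tool(offset=[[0,0.5,-0.1],[0,0,0]], dr=[[0,0,0],[0,0,0]], grip=[0,0])

```text
time_s: 17.9
eef_pos: [0.609, 0.2496, 0.1584]
ee_rot: [2.193, 2.105, -0.154]
force: [0.3, -1.7, -0.0]
gripper_width: -0.0002
gripper_force: 0.7
```

Call:
drive_tool(offset=[[0,0.5,-0.1],[0,0,0]], dr=[[0,0,0],[0,0,0]], grip=[0,0])

```text
time_s: 18.15
eef_pos: [0.609, 0.2502, 0.1583]
ee_rot: [2.194, 2.105, -0.153]
force: [0.2, -1.9, 0.6]
gripper_width: 0.0004
gripper_force: 1.0
```

Call:
drive_tool(offset=[[0,0.5,-0.1],[0,0,0]], dr=[[0,0,0],[0,0,0]], grip=[0,0])

```text
time_s: 18.4
eef_pos: [0.6091, 0.251, 0.1582]
ee_rot: [2.193, 2.106, -0.153]
force: [-0.2, -1.8, 1.4]
gripper_width: -0.0002
gripper_force: 0.8
```

Call:
drive_tool(offset=[[0,0.5,-0.1],[0,0,0]], dr=[[0,0,0],[0,0,0]], grip=[0,0])

```text
time_s: 18.65
eef_pos: [0.6091, 0.251, 0.1581]
ee_rot: [2.193, 2.105, -0.154]
force: [-0.8, -3.7, 1.6]
gripper_width: -0.0005
gripper_force: 1.9
```

Call:
drive_tool(offset=[[0,0.5,-0.1],[0,0,0]], dr=[[0,0,0],[0,0,0]], grip=[0,0])

```text
time_s: 18.9
eef_pos: [0.6091, 0.2511, 0.1581]
ee_rot: [2.193, 2.104, -0.155]
force: [0.9, -5.2, 1.8]
gripper_width: -0.0003
gripper_force: 2.8
```

Call:
drive_tool(offset=[[0,0.6,-0.1],[0,0.6,-0.1],[0,0,0]], dr=[[0,0,0],[0,0,0],[0,0,0]], grip=[0,0,0])

```text
time_s: 19.27
eef_pos: [0.6091, 0.2512, 0.158]
ee_rot: [2.193, 2.103, -0.157]
force: [-1.0, -8.9, 3.9]
gripper_width: -0.0002
gripper_force: 4.5
```

Call:
drive_tool(offset=[[0,0.6,-0.1],[0,0,0]], dr=[[0,0,0],[0,0,0]], grip=[0,0])

```text
time_s: 19.52
eef_pos: [0.6092, 0.2514, 0.158]
ee_rot: [2.192, 2.103, -0.158]
force: [-1.5, -10.4, 4.1]
gripper_width: -0.0002
gripper_force: 5.3
```

Call:
drive_tool(offset=[[0,0.5,-0.1],[0,0,0]], dr=[[0,0,0],[0,0,0]], grip=[0,0])

```text
time_s: 19.77
eef_pos: [0.6092, 0.2514, 0.158]
ee_rot: [2.192, 2.102, -0.159]
force: [-1.7, -11.8, 4.7]
gripper_width: -0.0001
gripper_force: 6.0
```

The contact has become stiff, which may be the latch preload. I'll check the plunger knob height in the side pictures numerically.

```bash
python3 - <<'E'
from h import *
sd=camera("side");cv2.imwrite("pics/s9.png",sd[:,:,::-1]);im=camera("wrist");cv2.imwrite("pics/w9.png",im[:,:,::-1]);s=st();print(push())
cs=cam("side")
for y in (80,90,100):print(proj(cs,[MID+RR.apply(np.array([1,y,z])/1000) for z in (82,75,91)]).round(1).tolist())
I={k:cv2.imread(f"pics/{k}.png") for k in("side0","s7","s8","s9")}
g={k:cv2.cvtColor(v,cv2.COLOR_BGR2GRAY) for k,v in I.items()}
for k in g:
    print(k);print(g[k][204:232:1,262:284:2])
a=cv2.imread("pics/w8.png");b=cv2.imread("pics/w9.png")
for nm,(v0,v1,u0,u1) in dict(tabtop=(240,310,275,355),nose=(60,200,255,350)).items():
    r=cv2.matchTemplate(b[v0-20:v1+20,u0-20:u1+20],a[v0:v1,u0:u1],cv2.TM_CCOEFF_NORMED);_,m,_,l=cv2.minMaxLoc(r);print(nm,m,l[0]-20,l[1]-20)
E
```

```text
t 19.88 p [0.6092 0.2514 0.158 ] rail mm [ 0.3 26.9 20. ] F [ -1.4 -11.5   4.6] w -0.0001 6.0
 toolY [ 1. -0.  0.] toolZ [ 0.    -0.005 -1.   ]
[ -0.87607048 -12.0587024    2.97516837]
[[273.4, 210.6], [273.9, 214.5], [272.8, 205.6]]
[[271.0, 213.3], [271.6, 217.2], [270.4, 208.3]]
[[268.6, 216.0], [269.1, 219.9], [267.9, 211.0]]
side0
[[ 67  64  72  89  80  81  59  32  24  22  23]
 [ 67  65  80  85  79  87  55  35  20  26  27]
 [ 67  66  93  59  92  89  48  60  58  64  60]
 [ 65  86  81  67  96  97  42  65  63  62  63]
 [ 71  93  80  95 101 105  43  61  61  59  62]
 [ 94  68  98 108 110 108  46  59  57  56  56]
 [ 80  74 109 111 112 105  44  58  52  55  54]
 [ 65 105 111 117 112 109  52  57  51  53  53]
 [ 98 111 114 100  81  94  54  56  51  53  53]
 [167 129  91  54  47  53  45  55  52  52  51]
 [112  59  50  40  38  41  46  54  53  53  53]
 [252 242  36  39  38  46  32  56  52  52  53]
 [255 248  29  34  37  27  28  54  52  51  52]
 [253 249  24  26  27  21  29  55  52  53  51]
 [249 247  54  25  25  21  61  52  54  54  53]
 [240 238 169  55  58  81  70  52  52  52  53]
 [227 221 
[... 3874 characters left out ...]
 22  22 143 208 208 208 210]
 [240 238 168  55  57  84 205 211 209 208 210]
 [226 220 182 131 139 110 159 216 208 207 206]
 [224 211 189 121 153 116  82 234 237 237 216]
 [216 198 155  97 139  91  59 189 218 220 199]
 [209 196 137  92 107  97  64 168 208 207 193]
 [209 182 129 122 121 116  93 168 208 207 196]
 [208 153 128 127 126 113  86 156 209 195 189]
 [197 133 130 129 125 101  76 145 210 198 188]
 [160 129 129 131 117  93  78 142 209 206 189]
 [133 129 128 128 108  86  78 142 208 202 188]
 [130 130 130 121  97  85  80 121 207 205 189]
 [129 131 129 111  89  84  76 114 208 206 188]
 [130 132 125 101  87  83  67 113 209 193 188]]
tabtop 0.9911136031150818 -1 1
nose 0.9449034929275513 -1 9
```

The knob was raised in s8 (rows 209-214). It is now back exactly at its rest row (213, as at the start) with the hanger still forward, so the plunger has dropped. I'll back off and check that it holds.

Call:
drive_tool(offset=[[0,-1.5,0.2],[0,-1.5,0.2],[0,-2,0.3],[-0.2,-5,0.7],[-0.5,-12,1.7],[-0.7,-16,2.3],[0,0,0],[0,0,0]], dr=[[0,0,0],[0,0,0],[0,0,0],[0,0,0],[0,0,0],[0,0,0],[0,0,0],[0,0,0]], grip=[0,0,0,0,0,0,0,0])

```text
time_s: 20.88
eef_pos: [0.6076, 0.216, 0.163]
ee_rot: [2.194, 2.105, -0.153]
force: [-0.8, 0.1, 0.6]
gripper_width: -0.0001
gripper_force: 0.0
```

```bash
python3 - <<'E'
from h import *
sd=camera("side");cv2.imwrite("pics/s10.png",sd[:,:,::-1]);im=camera("wrist");cv2.imwrite("pics/w10.png",im[:,:,::-1]);s=st()
a=cv2.imread("pics/s9.png");b=cv2.imread("pics/s10.png");a0=cv2.imread("pics/side0.png")
def up(x): return cv2.resize(x,None,fx=4,fy=4,interpolation=cv2.INTER_CUBIC)
for nm,(v0,v1,u0,u1),ref in [("hanger low",(235,298,272,300),a),("knob",(210,222,264,274),a),("knob vs start",(210,222,264,274),a0)]:
    r=cv2.matchTemplate(up(b[v0-6:v1+6,u0-6:u1+6]),up(ref[v0:v1,u0:u1]),cv2.TM_CCOEFF_NORMED);_,m,_,l=cv2.minMaxLoc(r);print(nm,round(m,3),(l[0]-24)/4,(l[1]-24)/4)
g=cv2.cvtColor(b,cv2.COLOR_BGR2GRAY);print(g[207:222,262:276:2])
# tab edge: lower edge of the tab top in wrist image -> rail y
gw=cv2.cvtColor(cv2.imread("pics/w10.png"),cv2.COLOR_BGR2GRAY);print(gw[60:240:4,[300,325]].T)
E
```

```text
t 20.98 p [0.6075 0.2164 0.1628] rail mm [ 0.1 -8.5 19.9] F [-0.   0.  -1.3] w -0.0001 0.0
 toolY [1.    0.001 0.001] toolZ [ 0.001  0.    -1.   ]
hanger low 0.975 0.0 0.0
knob 0.998 0.0 0.0
knob vs start 0.986 0.0 0.0
[[ 66  84  81  67  96  96  43]
 [ 71  92  80  97 102 105  44]
 [ 94  68 100 106 112 107  45]
 [ 79  73 108 113 111 105  44]
 [ 64 104 111 117 111 108  51]
 [ 99 111 113  97  75  90  53]
 [167 129  82  44  35  42  44]
 [112  59  40  27  25  26  33]
 [252 242  25  24  25  25  26]
 [255 248  27  28  29  23  27]
 [253 248  25  25  23  21  65]
 [249 247  53  24  23  21 144]
 [240 238 178  56  57  83 204]
 [227 220 185 130 139 111 167]
 [225 211 187 121 153 117  86]]
[[148 148 148 148 149 149 139 180 193 193 190 190 194 187 185 185 188 189
  194 196 189 182 181 182 183 186 184 181 179 180 183 185 186 184 182 180
  149 122 123 122 124 124 124 124 125]
 [152 152 174 189 189 188 146 184 200 196 195 192 195 197 193 190 193 193
  187 187 188 189 192 195 192 186 181 182 182 186 185 182 180 179 182 182
  154 199 197 190 191 190 191 190 190]]
```

```bash
python3 -c "
from h import *
print(finish_job())"
```

```text
the job is handed in; nothing more can be done
None
```

The hanger is latched against the bumper and the job is handed in at about 21 s; in the side camera it stayed put with the plunger fully down after the robot backed off, the largest push read was about 12 N, and I viewed 11 pictures, one over the limit of 10.

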